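Make up the amplifier kit and the cooling kit from recovered parts

ROBOT

A 7-joint arm with a two-finger parallel gripper is mounted at the origin on the work surface. World frame = base frame: x ahead of the robot, y to its left, z up, the work surface at z = 0. Lengths are in m, angles in rad, forces in N, time in s.
With the tool pointing down it reaches from about 0.4 to 0.85 m from the base axis. Payload 10.4 kg.
Tool frame: the origin (TCP) lies between the finger pads; the fingertips stand 19 mm ahead of it and the grasp point (between the pads) is the TCP; z points along the fingers, y is the line along which they close (so a half turn about z gives the same grasp; the last joint's range is limited). The gripper opens to 85 mm and grips with 20 to 120 N. Pads are 22 mm wide; open, the fingers measure 114 mm over their backs; the gripper's body (76 mm by 85 mm) begins 54 mm behind the grasp point. The pads swing forward as they close: fully open they stand 13 mm farther back than shut.
Start: joints at [1.312, 0.332, -0.065, 1.46, 0.022, 1.35, -0.088], TCP at [0.146, -0.608, 0.25] pointing down, gripper open.
Joint ranges: [-2.6, 2.6], [-0.5, 2.12], [-1.47, 1.34], [0.16, 2.42], [-1.27, 4.41], [0.06, 2.06], [-2.6, 2.6]. Speed limits (rad/s): [2.22, 2.22, 2.79, 2.79, 3.14, 3.14, 3.14].

INTERFACE

Orientations are given as a unit quaternion [w, x, y, z].
In Python, from bench import ctrl gives the robot as it stands.
- The arm moves only by the tool move_arm, never from a script. Its argument "increments" is a list of rows, each an object with "slide": the shift along the tool's x, y, z normalised to -1 to 1, where 1 is 0.2 m, a list of three; "angular": the turn, a rotation vector about the tool's x, y, z normalised to -1 to 1, where 1 is 2 rad, a list of three. In form: [{"slide": [tx, ty, tz], "angular": [wx, wy, wz]}, ...]. A call has 1 to 10 rows; each row is the pose to reach, as a shift and turn from the pose commanded when the call began, along the tool's axes at that moment; what a row does not reach only later rows make up. A row lasts 1/12 s, in which the tool goes at most 41.7 mm and 7.16 degrees, less where a joint would pass 70% of its speed; a pose out of reach is approached as far as the arm can. A call with a number of a shift or a turn outside -1 to 1 is refused whole. A call with a gripper value outside its range is refused whole. "jaw" is the opening, from -1 (shut) to 1 (fully open), set as the call begins (left out, the last holds). The fingers move at their own pace and stop on an object; the grip force is fixed at half the most. Time passes only in rows, so rows that repeat a pose let the fingers close. It gives the time, the measured TCP pose, the force, the opening and the grip force at its end, in the units of the state.
- ctrl.get_state(): the state, without advancing time (a new reading comes with each control period).
- ctrl.snapshot(name): name is "scene" or "top" or "wrist"; returns a dict with "img" (400x640x3 uint8, blue, green, red), "fx", "fy", "cx", "cy" (pixels), "extrinsics" (4x4, takes a point from camera to world coordinates); the wrist camera has in their place "tool_from_camera" (4x4, takes a point from camera to tool coordinates, whose origin is the TCP and whose axes are the flange's). Camera axes: x right, y down, z forward; pixel columns grow to the right and rows downward; lengths in m; the calibration is good to about 2 mm. The wrist camera is an equidistant fisheye: a pixel r from the principal point sees the ray r / f radians off the axis. A picture is of the moment at which its call begins: read the wrist's pose just before it. There is no depth.
- ctrl.job_done(): hands the job in; it is judged then, once.
The state is a dict: "time": time; "q": joint angles; "qd": joint speeds; "joint_efforts": joint torques, N m; "tool_pos": TCP position; "orientation": TCP orientation; "contact_force": force on the tool from outside, world axes, zero at the start; "torque": the same for the moment, N m; "finger_gap": finger opening in m; "gripper_force": force on a finger pad.
Only numpy, scipy, OpenCV 4.12 (cv2) and the standard library are available. Lean on these libraries where they do the work, as an engineer would, in place of code of your own. Each camera call takes 0.05 s, during which the arm holds its last target. There are 200 camera calls.

TASK

Make up two kits from the recovered parts on the bench mat: the amplifier kit - transformer, capacitor and black heat sink - goes in the blue three-compartment tray, and the cooling kit - fan and silver heat sink - in the red two-compartment tray. Put one part near the middle of each compartment (which compartment does not matter), standing flat on the tray floor the same way up as it is now, and set it down, do not drop it. Leave the loudspeaker, the hard drive and the screwdriver where they are.

Things in the scene. Friction and masses are not known exactly. Their poses are not given: they have to be found in the camera images.
- blue_tray: blue kit tray, fixed, empty; three compartments in a row. 226 mm (its y) by 118 mm (x), 25 mm high. Each compartment is 70 (y) by 110 mm (x) inside; centres at x 0, y -74, 0 and +74 mm. Walls 4 mm thick, dividers 4 mm thick and 22 mm high, floor 3 mm thick. Origin: centre of the underside, on the bench, z up. A part stands in it with its underside 3 mm above the bench.
- red_tray: red kit tray, fixed, empty; two compartments in a row. 152 mm (its y) by 118 mm (x), 25 mm high. Each compartment is 70 (y) by 110 mm (x) inside; centres at x 0, y -37 and +37 mm. Walls 4 mm thick, dividers 4 mm thick and 22 mm high, floor 3 mm thick. Origin: centre of the underside, on the bench, z up. A part stands in it with its underside 3 mm above the bench.
- transformer: small mains transformer, 0.25 kg: dark laminated steel core 48 mm (x) by 28 mm (y), 40 mm high; a yellow-taped winding bulges out in the middle to 44 mm over y (30 mm wide in x, 7 to 33 mm up), small brass pins on its bulges. Stands upright. Best gripped across the flat core ends, 48 mm apart along x. Origin: centre of its underside, z up.
- capacitor: smoothing capacitor, about 65 g: upright blue cylinder, 35 mm diameter, 50 mm high, with two small aluminium screw terminals on its black top (55 mm high with them), light stripe down one side. Stands on end; z along the cylinder. Origin: centre of its underside, z up.
- black_heatsink: black amplifier heat sink, about 85 g: block 50 mm (x) by 36 mm (y), 35 mm high, upright fins on both sides of a central web that runs along x. Best gripped across the fin tips, 36 mm apart along y. Origin: centre of its underside, z up.
- silver_heatsink: silver aluminium processor heat sink, about 80 g: 45 by 45 mm, 30 mm high, straight fins along x pointing up from its base plate; grip across y (outer fins) or x. Origin: centre of its underside, z up.
- fan: small fan, about 40 g: black square frame 50 by 50 mm, 20 mm thick, lying flat, grey hub and blades in the round opening; its flat sides are square to x and y. Origin: centre of its underside, z up.
- loudspeaker: bystander, not part of either kit: black plastic loudspeaker box 80 mm (x) by 40 mm (y), 28 mm high, with a round brownish cone on top. Origin: centre of its underside, z up.
- hard_drive: bystander: hard disk drive 147 mm (x) by 101 mm (y), 26 mm high, aluminium lid. Origin: centre of its underside, z up.
- screwdriver: bystander: screwdriver with orange handle lying along its x, 190 mm long, 26 mm high. Origin: under the middle of it.

How it is judged:
By the outcome, as a careful person would: the job done as asked, in the order asked, and still so for the second after the job is handed in, with the robot touching nothing.
It also fails if it takes over 125 s, if anything falls off the work surface, if the arm or the gripper's body presses on something with over 40 N, if the wrist force passes 120 N, or if a joint passes its speed limit or range.

## Working session

There is one attempt and no reset: what is moved stays moved. The work goes in short steps, Python scripts to look and compute and a tool call to move; the robot and the scene stay as the last step left them, time stands still between calls to the robot, and variables do not carry over. Pictures are saved under pics/ and viewed, at most 17 in all, crops included, and the job is handed in when it is done.

Besides the shell and the picture viewer there is one more tool, called after "Request:" by a JSON object that holds its "name" and its "arguments". move_arm: Moves the arm, as the interface text tells. Its arguments: {"type":"object","properties":{"increments":{"type":"array","items":{"type":"object","properties":{"slide":{"type":"array","items":{"type":"number"}},"angular":{"type":"array","items":{"type":"number"}}}}},"jaw":{"type":"number"}},"required":["increments"]}

```bash
mkdir -p pics; ls
python3 - <<'E'
from bench import ctrl
import cv2,pickle
d={}
s=ctrl.get_state();print(s)
for n in("scene","top","wrist"):
    d[n]=ctrl.snapshot(n);cv2.imwrite(f"pics/a_{n}.png",d[n]["img"])
    print(n,{k:v for k,v in d[n].items() if k!="img"})
pickle.dump((s,d),open("a.pkl","wb"))
E
```

```text
pics
{'time': 0.0, 'q': array([ 1.31239786,  0.3328418 , -0.06470456,  1.46094199,  0.02155623,
        1.34991243, -0.08849515]), 'qd': array([ 1.68071365e-03,  2.07267916e-04, -6.42088161e-05, -1.81734071e-03,
        1.00309737e-03, -2.25854070e-04, -9.22032525e-04]), 'joint_efforts': array([ 2.30730411e-04, -6.25450659e+01,  4.89525776e-02, -3.91596866e+01,
        1.61075051e-02,  1.00457633e-02, -3.64516302e-05]), 'tool_pos': array([ 0.14594093, -0.6073578 ,  0.24953438]), 'orientation': array([-6.98905790e-04,  9.93056477e-01,  1.17636461e-01, -9.42382322e-05]), 'contact_force': array([ 0.71158623,  0.16941744, -0.28987519]), 'torque': array([ 0.02602492, -0.03458208, -0.01328164]), 'gripper_force': 0.0, 'finger_gap': 0.08535352927924517}
scene {'fx': 512.0004250212417, 'fy': 512.0004250212417, 'cx': 319.071943022158, 'cy': 200.3938229692204, 'extrinsics': array([[-0.85085767,  0.40510139, -0.33456553,  0.95078035],
       [ 0.52500392,  0.63095067, -0.57120236,  0.5861658 ],
       [-0.02030053, -0.66166012, -0.74952903,  0.78974113],
       [ 0.        ,  0.        ,  0.    
[... 160 characters left out ...]
49, -0.9980098 ,  0.06080648,  0.50196742],
       [-0.99967429,  0.01784306,  0.0182465 , -0.01369761],
       [-0.01929516, -0.06048189, -0.99798278,  1.17358436],
       [ 0.        ,  0.        ,  0.        ,  1.        ]])}
wrist {'fx': 309.70691628693146, 'fy': 309.70691628693146, 'cx': 316.8961122502151, 'cy': 198.29431543440035, 'tool_from_camera': array([[ 5.92558536e-04, -9.62916283e-01, -2.69799707e-01,
         6.66544458e-02],
       [ 9.99998814e-01,  9.54164204e-04, -1.20912813e-03,
        -5.06070291e-04],
       [ 1.42172239e-03, -2.69798670e-01,  9.62915706e-01,
        -1.23158944e-01],
       [ 0.00000000e+00,  0.00000000e+00,  0.00000000e+00,
         1.00000000e+00]])}
```

View pics/a_top.png

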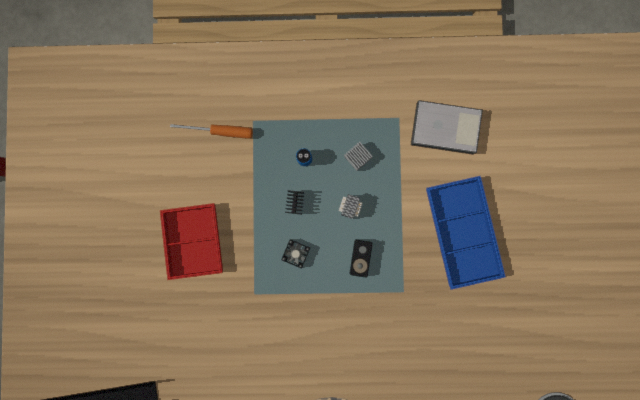

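View pics/a_scene.png

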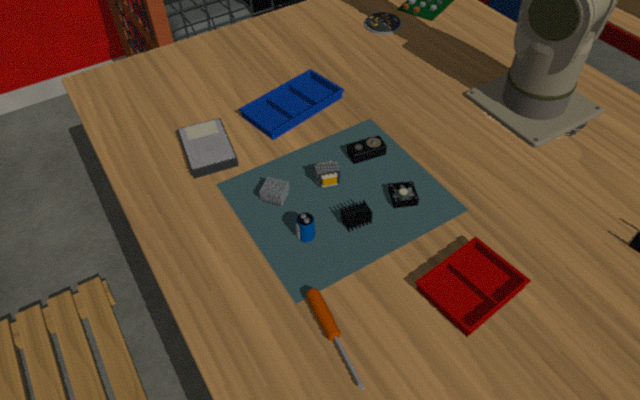

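The top view shows the parts on the mat: capacitor (304,157), silver sink (359,156), black sink (300,202), transformer (350,207), fan (296,253) and loudspeaker (361,258). The red tray is at (192,241) and the blue one at (466,232). The scene view agrees. I'll move the wrist camera over the mat to measure.

Request:
{"name": "move_arm", "arguments": {"increments": [{"slide":[0.9,-0.64,-0.25]},{"slide":[0.9,-0.64,-0.25]},{"slide":[0.9,-0.64,-0.25]},{"slide":[0.9,-0.64,-0.25]},{"slide":[0.9,-0.64,-0.25]},{"slide":[0.9,-0.64,-0.25]}]}}

```text
validation failed for argument at $.in...
```

Request:
{"name": "move_arm", "arguments": {"increments": [{"slide":[0.9,-0.64,0]},{"slide":[0.9,-0.64,0]},{"slide":[0.9,-0.64,0]},{"slide":[0.9,-0.64,0]},{"slide":[0.9,-0.64,0]},{"slide":[0.9,-0.64,0]}]}}

```text
validation failed for argument at $.in...
```

Request:
{"name": "move_arm", "arguments": {"increments": [{"slide":[0.9,-0.3,0],"angular":[0,0,0.118]},{"slide":[0.9,-0.3,0],"angular":[0,0,0.118]},{"slide":[0.9,-0.3,0],"angular":[0,0,0.118]},{"slide":[0.9,-0.3,0],"angular":[0,0,0.118]},{"slide":[0.9,-0.3,0],"angular":[0,0,0.118]},{"slide":[0.9,-0.3,0],"angular":[0,0,0.118]},{"slide":[0.9,-0.3,0],"angular":[0,0,0.118]},{"slide":[0.9,-0.3,0],"angular":[0,0,0.118]}]}}

```text
time: 0.82
tool_pos: [0.3061, -0.5078, 0.2501]
orientation: [0.0, 1.0, -0.001, -0.0]
contact_force: [-0.6, -0.3, 1.1]
finger_gap: 0.0853
gripper_force: 0.0
```

```bash
cat > h.py <<'E'
import numpy as np, cv2, pickle
from scipy.spatial.transform import Rotation as R
from bench import ctrl
def T_of(s):
    q=s["orientation"]; T=np.eye(4); T[:3,:3]=R.from_quat([q[1],q[2],q[3],q[0]]).as_matrix(); T[:3,3]=s["tool_pos"]; return T
def snap(n,f):
    s=ctrl.get_state(); d=ctrl.snapshot(n)
    d["T"]=T_of(s)@d["tool_from_camera"] if n=="wrist" else d["extrinsics"]; d["name"]=n
    cv2.imwrite(f"pics/{f}.png",d["img"]); pickle.dump(d,open(f+".pkl","wb")); return d
def load(f): return pickle.load(open(f+".pkl","rb"))
def rays(d,uv):
    p=(np.atleast_2d(uv)-[d["cx"],d["cy"]])/d["fx"]
    if d["name"]=="wrist":
        r=np.linalg.norm(p,axis=1,keepdims=True)+1e-12; v=np.hstack([p/r*np.sin(r),np.cos(r)])
    else: v=np.hstack([p,np.ones((len(p),1))])
    return d["T"][:3,3], v@d["T"][:3,:3].T
def plane(d,uv,z):
    o,v=rays(d,uv); return o+v*((z-o[2])/v[:,2:])
def pix(d,P):
    P=np.atleast_2d(P); c=(P-d["T"][:3,3])@d["T"][:3,:3]
    if d["name"]=="wrist":
        n=np.linalg.norm(c[:,:2],axis=1,keepdims=True); p=c[:,:2]/n*np.arctan2(n,c[:,2:])
    else: p=c[:,:2]/c[:,2:]
    return p*d["fx"]+[d["cx"],d["cy"]]
def tri(ds,uvs):
    A=np.zeros((3,3));b=np.zeros(3)
    for d,u in zip(ds,uvs):
        o,v=rays(d,u);v=v[0]/np.linalg.norm(v[0]);M=np.eye(3)-np.outer(v,v);A+=M;b+=M@o
    return np.linalg.solve(A,b)
def rect(d,z,x0,x1,y0,y1,s=1000.):
    "orthographic view of plane z: rows = decreasing x, cols = decreasing y"
    X,Y=np.meshgrid(np.arange(x1,x0,-1/s),np.arange(y1,y0,-1/s),indexing="ij")
    m=pix(d,np.stack([X.ravel(),Y.ravel(),np.full(X.size,z)],1)).astype(np.float32).reshape(*X.shape,2)
    return cv2.remap(d["img"],m[...,0],m[...,1],cv2.INTER_LINEAR)
def go(xyz,ang=None):
    "increments to TCP xyz with closing line (tool y) at world angle ang deg, tool down"
    s=ctrl.get_state();T=T_of(s);dl=T[:3,:3].T@(np.array(xyz)-T[:3,3])/0.2
    z=np.array([0,0,-1.]);cur=np.degrees(np.arctan2(T[1,1],T[0,1]))
    if ang is None: ang=cur
    k=(ang-cur+90)%180-90; a=np.radians(cur+k); y=np.array([np.cos(a),np.sin(a),0])
    W=np.stack([np.cross(y,z),y,z],1); w=R.from_matrix(T[:3,:3].T@W).as_rotvec()/2
    print("t",round(s["time"],1),"pos",s["tool_pos"].round(4),"ang",round(cur,1),"q7",s["q"][6].round(2),"gap",s["finger_gap"].round(4),"F",s["contact_force"].round(1),"\n slide",dl.round(3),"ang",w.round(4),"turn",round(k,1))
E
python3 - <<'E'
from h import *
snap("wrist","w1"); go([.58,0,.26],-90)
E
```

```text
Traceback (most recent call last):
  File "h.py", line 42, in go
    print("t",round(s["time"],1),"pos",s["tool_pos"].round(4),"ang",round(cur,1),"q7",s["q"][6].round(2),"gap",s["finger_gap"].round(4),"F",s["contact_force"].round(1),"\n slide",dl.round(3),"ang",w.round(4),"turn",round(k,1))
                                                                                                               ^^^^^^^^^^^^^^^^^^^^^
AttributeError: 'float' object has no attribute 'round'
```

View pics/w1.png

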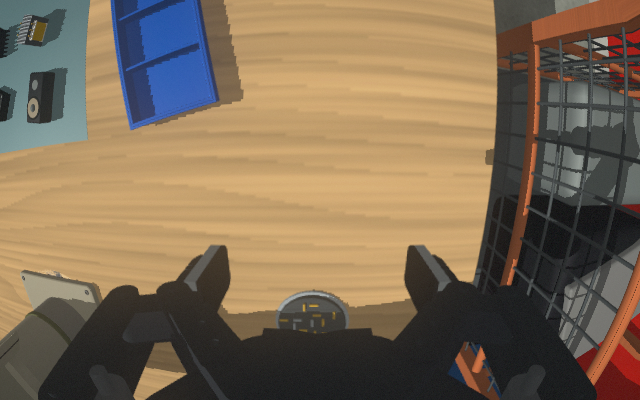

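The wrist picture shows the blue tray at upper left (165,60). The gripper covers everything below row 245, so the parts have to be ahead of the tool. Each row also needs "angular".

Request:
{"name": "move_arm", "arguments": {"increments": [{"slide":[0.54,-1,-0.2],"angular":[0,0,0]},{"slide":[0.54,-1,-0.2],"angular":[0,0,0]},{"slide":[0.54,-1,-0.2],"angular":[0,0,0]},{"slide":[0.54,-1,-0.2],"angular":[0,0,0]},{"slide":[0.54,-1,-0.2],"angular":[0,0,0]},{"slide":[0.54,-1,-0.2],"angular":[0,0,0]},{"slide":[0.54,-1,-0.2],"angular":[0,0,0]}]}}

```text
time: 1.45
tool_pos: [0.4176, -0.3035, 0.2917]
orientation: [0.0, 1.0, 0.003, 0.001]
contact_force: [0.2, -0.0, -0.1]
finger_gap: 0.0851
gripper_force: 0.0
```

Request:
{"name": "move_arm", "arguments": {"increments": [{"slide":[0.54,-1,-0.2],"angular":[0,0,0]},{"slide":[0.54,-1,-0.2],"angular":[0,0,0]},{"slide":[0.54,-1,-0.2],"angular":[0,0,0]},{"slide":[0.54,-1,-0.2],"angular":[0,0,0]},{"slide":[0.54,-1,-0.2],"angular":[0,0,0]},{"slide":[0.54,-1,-0.2],"angular":[0,0,0]},{"slide":[0.54,-1,-0.2],"angular":[0,0,0]},{"slide":[0.54,-1,-0.2],"angular":[0,0,0]},{"slide":[0.54,-1,-0.2],"angular":[0,0,0]}]}}

```text
time: 2.2
tool_pos: [0.5226, -0.1097, 0.3299]
orientation: [0.0, 1.0, -0.002, -0.0]
contact_force: [0.0, -0.3, 1.0]
finger_gap: 0.0858
gripper_force: 0.0
```

```bash
sed -i 's/s\["finger_gap"\].round(4)/round(s["finger_gap"],4)/' h.py
python3 - <<'E'
from h import *
snap("wrist","w2"); go([.52,.1,.33],-90)
E
```

```text
t 2.2 pos [ 0.5225 -0.1098  0.3299] ang -90.2 q7 -1.5 gap 0.0854 F [ 0.2  0.1 -0.8] 
 slide [-1.600e-02 -1.049e+00 -1.000e-03] ang [ 0.0003  0.0004 -0.0019] turn 0.2
```

Request:
{"name": "move_arm", "arguments": {"increments": [{"slide":[0,-1,0],"angular":[0,0,0]},{"slide":[0,-1,0],"angular":[0,0,0]},{"slide":[0,-1,0],"angular":[0,0,0]},{"slide":[0,-1,0],"angular":[0,0,0]},{"slide":[0,-1,0],"angular":[0,0,0]},{"slide":[0,-1,0],"angular":[0,0,0]},{"slide":[0,-1,0],"angular":[0,0,0]},{"slide":[0,-1,0],"angular":[0,0,0]}]}}

```text
time: 2.92
tool_pos: [0.5234, 0.0906, 0.33]
orientation: [0.0, 1.0, -0.001, -0.0]
contact_force: [0.5, -1.5, 0.5]
finger_gap: 0.0852
gripper_force: 0.0
```

Run:
```python
from h import *
w3=snap("wrist","w3"); go([.52,.1,.33],-90); w2=load("w2"); t=snap("top","t2")
cv2.imwrite("pics/pair.png",np.vstack([w2["img"][:280],w3["img"][:280]]))
```

```text
t 3.0 pos [0.5235 0.0901 0.33  ] ang -90.2 q7 -1.9 gap 0.0857 F [-0.2 -0.3  0.6] 
 slide [-0.017 -0.049  0.   ] ang [ 0.0005  0.0002 -0.0019] turn 0.2
```

View pics/pair.png

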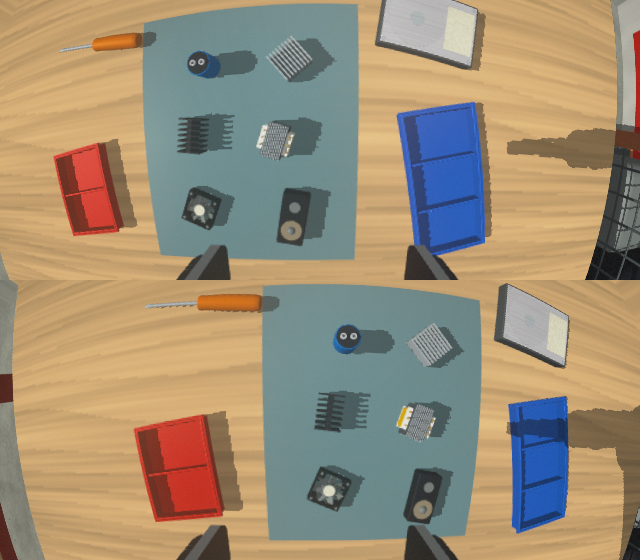

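The pair shows every part and tray from two wrist positions. In w2 the capacitor is at (203,64), silver sink (290,60), black sink (193,135), transformer (276,139) and fan (201,209). The trays come out clean by colour, so I'll measure those first and rectify crops of the parts.

Run:
```python
from h import *
w2,w3,t=load("w2"),load("w3"),load("t2")
def quad(d,col):
    i=d["img"].astype(int); b,g,r=i[...,0],i[...,1],i[...,2]
    m=((b-r>60)&(b-g>40)) if col=="blue" else ((r-b>60)&(r-g>60)&(g<70))
    m=cv2.morphologyEx(m.astype(np.uint8)*255,cv2.MORPH_CLOSE,np.ones((9,9)))
    if d["name"]=="wrist": m[245:]=0
    c=max(cv2.findContours(m,0,cv2.CHAIN_APPROX_NONE)[0],key=lambda c:cv2.contourArea(c) if cv2.contourArea(c)>300 else 0)[:,0]
    return c
for col in("red","blue"):
    for n,d in(("w2",w2),("w3",w3),("t",t)):
        P=plane(d,quad(d,col).astype(float),.025)[:,:2]*1000
        r=cv2.minAreaRect(P.astype(np.float32)); print(col,n,np.round(r[0],1),np.round(r[1],1),round(r[2],1))
parts=dict(trafo=((276,139),.040),cap=((203,64),.050),black=((193,135),.035),fan=((201,209),.020),silver=((290,60),.030))
rows=[]
for d in(w2,w3):
    L=[]
    for k,(u,h) in parts.items():
        c=plane(w2,u,h)[0].round(3)
        if d is w2: print(k,c)
        im=cv2.resize(rect(d,h,c[0]-.04,c[0]+.04,c[1]-.04,c[1]+.04,1000)[:80,:80],(160,160),interpolation=cv2.INTER_CUBIC)
        im[::20,78:82]=im[78:82,::20]=(0,0,255); im[::20,::20]=(0,255,255); L.append(im)
    rows.append(np.hstack(L))
cv2.imwrite("pics/crops.png",np.vstack(rows))
```

```text
red w2 [480.2 306.9] [154.5 124.5] 6.4
red w3 [481.5 305.5] [156.5 128.3] 6.4
red t [472.5 360. ] [160.4  42.6] 17.5
blue w2 [ 491.6 -305. ] [230.9 126.5] 11.8
blue w3 [ 490.9 -298.9] [231.1 137. ] 12.0
blue t [ 491.8 -306.5] [229.8 123.6] 11.8
trafo [ 0.556 -0.055  0.04 ]
cap [0.663 0.043 0.05 ]
black [0.565 0.066 0.035]
fan [0.451 0.07  0.02 ]
silver [ 0.663 -0.073  0.03 ]
```

View pics/crops.png

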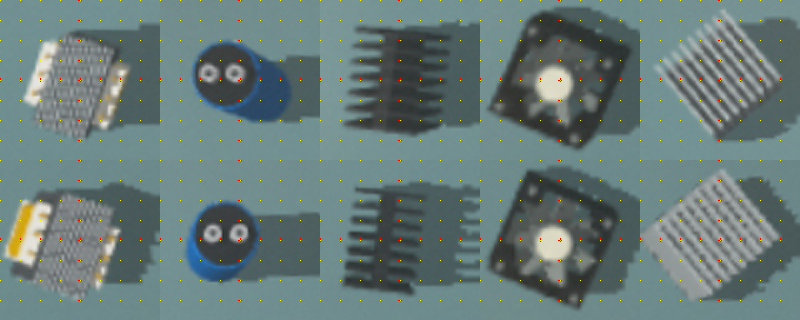

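The crops show each part's top matching in both views, so the nominal heights hold to about 2 mm, and the far tray rims agree with 25 mm as well. I'll check those heights by triangulating and work out the move to the transformer.

Run:
```python
from h import *
w2,w3=load("w2"),load("w3")
C=dict(trafo=(.556,-.055,.04),cap=(.663,.043,.05),black=(.565,.066,.035),fan=(.451,.07,.02),silver=(.663,-.073,.03))
def loc(k,p): c=C[k]; return [c[0]+.04-p[1]/2000,c[1]+.04-p[0]/2000,c[2]]
for k,a,b in(("trafo",(65,33),(62,35)),("trafo",(82,138),(85,137)),("cap",(64,74),(62,74)),("black",(37,28),(38,30)),("fan",(50,8),(50,8)),("fan",(73,83),(72,83)),("silver",(82,12),(82,12)),("silver",(142,80),(140,78))):
    print(k,tri([w2,w3],[pix(w2,loc(k,a))[0],pix(w3,loc(k,b))[0]]).round(4))
go([.553,-.0525,.14],-16.4)
```

```text
trafo [ 0.5789 -0.047   0.0369]
trafo [ 0.5277 -0.0564  0.0431]
cap [0.6664 0.0518 0.048 ]
black [0.5905 0.087  0.0361]
fan [0.487 0.085 0.02 ]
fan [0.4491 0.074  0.0189]
silver [ 0.697 -0.074  0.03 ]
silver [ 0.6639 -0.104   0.0278]
t 3.0 pos [0.5235 0.0902 0.3301] ang -90.2 q7 -1.9 gap 0.0857 F [ 0.3  0.3 -0.3] 
 slide [0.151 0.712 0.951] ang [ 2.000e-04  4.000e-04 -6.442e-01] turn 73.8
```

Request:
{"name": "move_arm", "arguments": {"increments": [{"slide":[0.15,0.71,0.5],"angular":[0,0,-0.32]},{"slide":[0.15,0.71,0.5],"angular":[0,0,-0.32]},{"slide":[0.15,0.71,0.95],"angular":[0,0,-0.644]},{"slide":[0.15,0.71,0.95],"angular":[0,0,-0.644]},{"slide":[0.15,0.71,0.95],"angular":[0,0,-0.644]},{"slide":[0.15,0.71,0.95],"angular":[0,0,-0.644]},{"slide":[0.15,0.71,0.95],"angular":[0,0,-0.644]},{"slide":[0.15,0.71,0.95],"angular":[0,0,-0.644]},{"slide":[0.15,0.71,0.95],"angular":[0,0,-0.644]},{"slide":[0.15,0.71,0.95],"angular":[0,0,-0.644]}]}}

```text
time: 3.85
tool_pos: [0.5528, -0.0515, 0.1399]
orientation: [-0.0, 0.811, 0.586, -0.0]
contact_force: [0.2, 0.7, -0.3]
finger_gap: 0.0853
gripper_force: 0.0
```

Request:
{"name": "move_arm", "arguments": {"increments": [{"slide":[0,0,0],"angular":[0,0,-0.02]},{"slide":[0,0,0],"angular":[0,0,-0.02]},{"slide":[0,0,0],"angular":[0,0,-0.02]}]}}

```text
time: 4.1
tool_pos: [0.553, -0.0509, 0.1402]
orientation: [0.0, 0.801, 0.599, -0.0]
contact_force: [0.2, -0.3, 0.7]
finger_gap: 0.0852
gripper_force: 0.0
```

Run:
```python
from h import *
go([.553,-.0525,.026],-16.4); d=snap("wrist","w4")
i=d["img"]; a=rect(d,.04,.513,.593,-.0925,-.0125)[:80,:80]
a=cv2.resize(a,(400,400),interpolation=cv2.INTER_CUBIC); a[::50,198:202]=a[198:202,::50]=(0,0,255)
cv2.imwrite("pics/w4r.png",np.hstack([i,np.zeros((400,160,3),np.uint8)])); cv2.imwrite("pics/w4r.png",np.hstack([i[:,120:520],a]))
```

```text
t 4.1 pos [ 0.553  -0.0509  0.1402] ang -16.4 q7 -0.46 gap 0.0852 F [ 0.2 -0.3  0.7] 
 slide [-0.007  0.002  0.571] ang [-0.      0.0002 -0.0001] turn 0.0
```

View pics/w4r.png

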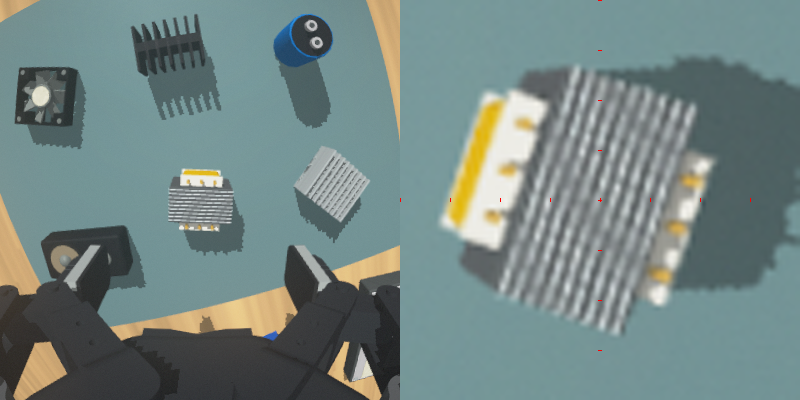

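The close-up shows the transformer's top laminations centred on the crosshair within 1 mm, with the long axis at about -17.5°. The fingers are clear of the loudspeaker at lower left. I'll descend, grip and lift.

Request:
{"name": "move_arm", "arguments": {"increments": [{"slide":[-0.003,0,0.2],"angular":[0,0,0.009]},{"slide":[-0.003,0,0.35],"angular":[0,0,0.009]},{"slide":[-0.003,0,0.48],"angular":[0,0,0.009]},{"slide":[-0.003,0,0.55],"angular":[0,0,0.009]},{"slide":[-0.003,0,0.57],"angular":[0,0,0.009]},{"slide":[-0.003,0,0.57],"angular":[0,0,0.009]},{"slide":[-0.003,0,0.57],"angular":[0,0,0.009]}]}}

```text
time: 4.73
tool_pos: [0.5539, -0.05, 0.0276]
orientation: [0.001, 0.805, 0.593, 0.001]
contact_force: [-0.2, 0.7, 0.4]
finger_gap: 0.0856
gripper_force: 0.0
```

Request:
{"name": "move_arm", "arguments": {"increments": [{"slide":[0,0,0],"angular":[0,0,0]},{"slide":[0,0,0],"angular":[0,0,0]},{"slide":[0,0,0],"angular":[0,0,0]},{"slide":[0,0,0],"angular":[0,0,0]},{"slide":[0,0,0],"angular":[0,0,0]},{"slide":[0,0,0],"angular":[0,0,0]},{"slide":[0,0,0],"angular":[0,0,0]},{"slide":[0,0,0],"angular":[0,0,0]},{"slide":[0,0,0],"angular":[0,0,0]},{"slide":[0,0,0],"angular":[0,0,0]}], "jaw": -1}}

```text
time: 5.57
tool_pos: [0.5539, -0.0501, 0.0276]
orientation: [0.001, 0.805, 0.593, 0.001]
contact_force: [-1.0, -1.0, 7.4]
finger_gap: 0.0472
gripper_force: 62.7
```

Run:
```python
from h import *
go([.553,-.0525,.12],-78.2)
```

```text
t 5.6 pos [ 0.5539 -0.0501  0.0276] ang -17.2 q7 -0.56 gap 0.0472 F [-1.  -1.   7.4] 
 slide [-0.013  0.    -0.462] ang [ 0.001  -0.0006  0.5322] turn -61.0
```

Gripped: the gap is 47 mm at 63 N. Next I lift it and carry it towards the near compartment of the blue tray, at (0.420,-0.324).

Request:
{"name": "move_arm", "arguments": {"increments": [{"slide":[0,0,-0.15],"angular":[0,0,0]},{"slide":[0,0,-0.3],"angular":[0,0,0]},{"slide":[0,0,-0.46],"angular":[0,0,0]},{"slide":[-0.15,-0.02,-0.46],"angular":[0,0,0.06]},{"slide":[-0.35,-0.05,-0.46],"angular":[0,0,0.12]},{"slide":[-0.55,-0.08,-0.46],"angular":[0,0,0.18]},{"slide":[-0.75,-0.12,-0.46],"angular":[0,0,0.24]},{"slide":[-0.9,-0.15,-0.46],"angular":[0,0,0.3]},{"slide":[-1,-0.16,-0.46],"angular":[0,0,0.36]},{"slide":[-1,-0.16,-0.46],"angular":[0,0,0.42]}]}}

```text
time: 6.4
tool_pos: [0.4603, -0.2368, 0.1182]
orientation: [0.001, 0.978, 0.207, -0.001]
contact_force: [0.9, 0.1, -3.3]
finger_gap: 0.0472
gripper_force: 63.4
```

Run:
```python
from h import *
go([.4199,-.3241,.12],-78.2)
```

```text
t 6.4 pos [ 0.4603 -0.2368  0.1182] ang -66.1 q7 -0.88 gap 0.0472 F [ 0.9  0.1 -3.3] 
 slide [-0.362  0.317 -0.008] ang [0.0008 0.001  0.1058] turn -12.1
```

Request:
{"name": "move_arm", "arguments": {"increments": [{"slide":[-0.15,0.13,0],"angular":[0,0,0.05]},{"slide":[-0.28,0.25,0],"angular":[0,0,0.1]},{"slide":[-0.36,0.317,0],"angular":[0,0,0.106]},{"slide":[-0.36,0.317,0],"angular":[0,0,0.106]},{"slide":[-0.36,0.317,0],"angular":[0,0,0.106]}]}}

```text
time: 6.82
tool_pos: [0.4234, -0.3201, 0.1182]
orientation: [-0.0, 0.994, 0.108, -0.0]
contact_force: [0.1, 0.2, -2.6]
finger_gap: 0.0468
gripper_force: 63.2
```

Run:
```python
from h import *
go([.4199,-.3241,.034],-78.2); d=snap("wrist","w5")
# predicted tray lines: rim corners and compartment centres
c=np.array([.4923,-.309]);a=np.radians(11.8);Y=np.array([np.cos(a),np.sin(a)]);X=np.array([np.sin(a),-np.cos(a)])
im=d["img"].copy()
def P(x,y,z): p=c+x*X+y*Y; return pix(d,[[*p,z]])[0].round().astype(int)
r=[P(s*.059,t*.113,.025) for s,t in((-1,-1),(1,-1),(1,1),(-1,1))]
cv2.polylines(im,[np.array(r)],True,(0,255,255),1)
for y in(-.074,0,.074): cv2.circle(im,tuple(int(v) for v in P(0,y,.003)),3,(255,255,255),-1)
cv2.imwrite("pics/w5o.png",im)
```

```text
t 6.8 pos [ 0.4234 -0.3201  0.1182] ang -77.6 q7 -0.89 gap 0.0468 F [ 0.1  0.2 -2.6] 
 slide [-0.021  0.016  0.421] ang [-0.0001  0.0002  0.0051] turn -0.6
```

View pics/w5o.png

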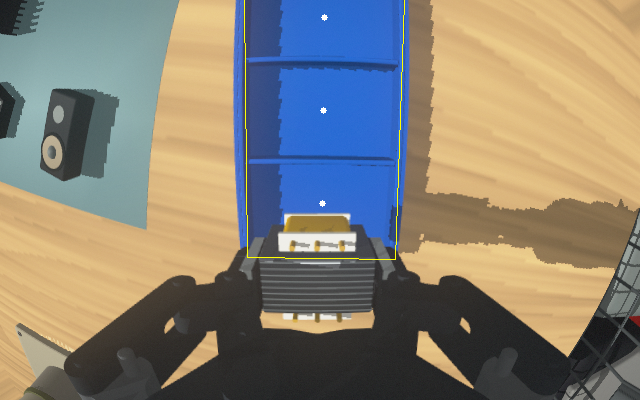

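The overlay shows the blue tray where predicted: the dividers are at rows 62 and 159, and the predicted compartment centres fall mid-compartment. I'll lower the transformer.

Request:
{"name": "move_arm", "arguments": {"increments": [{"slide":[-0.021,0.016,0.1],"angular":[0,0,0.005]},{"slide":[-0.021,0.016,0.25],"angular":[0,0,0.005]},{"slide":[-0.021,0.016,0.35],"angular":[0,0,0.005]},{"slide":[-0.021,0.016,0.4],"angular":[0,0,0.005]},{"slide":[-0.021,0.016,0.42],"angular":[0,0,0.005]},{"slide":[-0.021,0.016,0.425],"angular":[0,0,0.005]},{"slide":[-0.021,0.016,0.43],"angular":[0,0,0.005]},{"slide":[-0.021,0.016,0.43],"angular":[0,0,0.005]}]}}

```text
time: 7.53
tool_pos: [0.4217, -0.3235, 0.0334]
orientation: [0.001, 0.995, 0.104, 0.001]
contact_force: [0.0, -0.6, -1.8]
finger_gap: 0.0471
gripper_force: 63.2
```

Request:
{"name": "move_arm", "arguments": {"increments": [{"slide":[0,0,0.005],"angular":[0,0,0]},{"slide":[0,0,0.005],"angular":[0,0,0]}]}}

```text
time: 7.7
tool_pos: [0.4212, -0.3235, 0.032]
orientation: [0.0, 0.995, 0.104, 0.0]
contact_force: [-0.2, 0.3, -2.5]
finger_gap: 0.0473
gripper_force: 63.2
```

Request:
{"name": "move_arm", "arguments": {"increments": [{"slide":[0,0,0.004],"angular":[0,0,0]},{"slide":[0,0,0.008],"angular":[0,0,0]},{"slide":[0,0,0.008],"angular":[0,0,0]},{"slide":[0,0,0.008],"angular":[0,0,0]}]}}

```text
time: 8.03
tool_pos: [0.4211, -0.3235, 0.0306]
orientation: [0.0, 0.995, 0.104, 0.0]
contact_force: [-2.9, 2.4, 7.7]
finger_gap: 0.047
gripper_force: 64.3
```

Request:
{"name": "move_arm", "arguments": {"increments": [{"slide":[0,0,0],"angular":[0,0,0]},{"slide":[0,0,0],"angular":[0,0,0]},{"slide":[0,0,0],"angular":[0,0,0]},{"slide":[0,0,0],"angular":[0,0,0]}], "jaw": 0.4}}

```text
time: 8.37
tool_pos: [0.4209, -0.3233, 0.0298]
orientation: [0.0, 0.995, 0.104, 0.0]
contact_force: [0.4, 0.6, 0.1]
finger_gap: 0.0598
gripper_force: 0.0
```

Request:
{"name": "move_arm", "arguments": {"increments": [{"slide":[0,0,-0.05],"angular":[0,0,0]},{"slide":[0,0,-0.15],"angular":[0,0,0]},{"slide":[0,0,-0.3],"angular":[0,0,0]},{"slide":[0,0,-0.5],"angular":[0,0,0]},{"slide":[0,0,-0.6],"angular":[0,0,0]},{"slide":[0,0,-0.6],"angular":[0,0,0]}]}}

```text
time: 8.87
tool_pos: [0.4232, -0.3246, 0.1557]
orientation: [0.003, 0.995, 0.104, 0.003]
contact_force: [-0.1, -0.5, 1.2]
finger_gap: 0.0595
gripper_force: 0.0
```

Run:
```python
from h import *
go([.666,.0515,.15],-78.2);d=snap("wrist","w6")
```

```text
t 8.9 pos [ 0.4232 -0.3246  0.1557] ang -78.0 q7 -0.87 gap 0.0595 F [-0.1 -0.5  1.2] 
 slide [ 1.577 -1.589  0.026] ang [ 0.0033 -0.0027  0.0014] turn -0.2
```

View pics/w6.png

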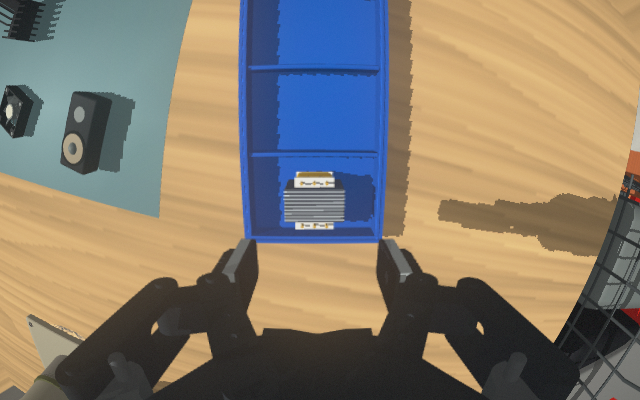

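The transformer stands upright and central in the near compartment at (314,205). Next is the capacitor.

Request:
{"name": "move_arm", "arguments": {"increments": [{"slide":[0.79,-0.795,0],"angular":[0,0,0]},{"slide":[0.79,-0.795,0],"angular":[0,0,0]},{"slide":[0.79,-0.795,0],"angular":[0,0,0]},{"slide":[0.79,-0.795,0],"angular":[0,0,0]},{"slide":[0.79,-0.795,0],"angular":[0,0,0]},{"slide":[0.79,-0.795,0],"angular":[0,0,0]}], "jaw": 1}}

```text
time: 9.42
tool_pos: [0.5444, -0.1283, 0.1493]
orientation: [-0.001, 0.994, 0.107, 0.0]
contact_force: [-0.2, 1.0, 0.6]
finger_gap: 0.0852
gripper_force: 0.0
```

Request:
{"name": "move_arm", "arguments": {"increments": [{"slide":[0.79,-0.795,0.02],"angular":[0,0,0]},{"slide":[0.79,-0.795,0.02],"angular":[0,0,0]},{"slide":[0.79,-0.795,0.02],"angular":[0,0,0]},{"slide":[0.79,-0.795,0.02],"angular":[0,0,0]},{"slide":[0.79,-0.795,0.02],"angular":[0,0,0]},{"slide":[0.79,-0.795,0.02],"angular":[0,0,0]},{"slide":[0.79,-0.795,0.02],"angular":[0,0,0]},{"slide":[0.79,-0.795,0.02],"angular":[0,0,0]}]}}

```text
time: 10.08
tool_pos: [0.6637, 0.0546, 0.1444]
orientation: [-0.0, 0.994, 0.105, -0.001]
contact_force: [-0.4, -0.5, 0.4]
finger_gap: 0.0855
gripper_force: 0.0
```

Run:
```python
from h import *
go([.666,.0515,.028],-78.2);d=snap("wrist","w7")
a=cv2.resize(rect(d,.05,.626,.706,.0115,.0915)[:80,:80],(400,400),interpolation=cv2.INTER_CUBIC); a[::50,198:202]=a[198:202,::50]=(0,0,255)
cv2.imwrite("pics/w7r.png",np.hstack([d["img"][:,120:520],a]))
```

```text
t 10.1 pos [0.6637 0.0546 0.1444] ang -77.9 q7 -1.7 gap 0.0855 F [-0.4 -0.5  0.4] 
 slide [0.009 0.018 0.582] ang [-0.0004  0.001   0.0024] turn -0.3
```

View pics/w7r.png

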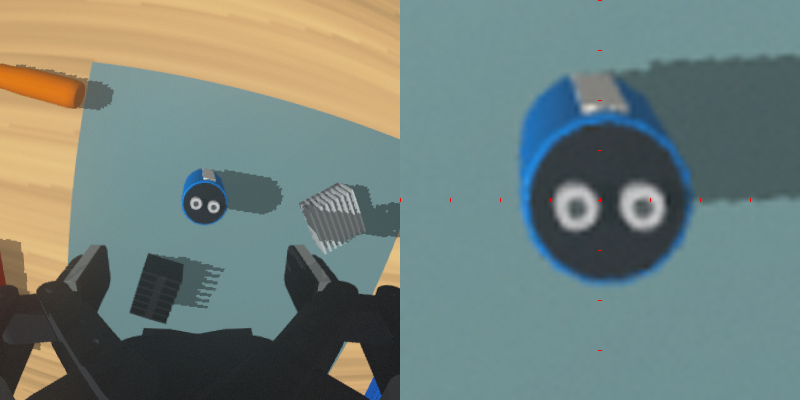

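The capacitor's disc centre is 1.6 mm to the -y side of the estimate, and the fingers are clear of the silver sink. Descend, grip and lift.

Request:
{"name": "move_arm", "arguments": {"increments": [{"slide":[0.009,0.026,0.2],"angular":[0,0,0]},{"slide":[0.009,0.026,0.35],"angular":[0,0,0]},{"slide":[0.009,0.026,0.48],"angular":[0,0,0]},{"slide":[0.009,0.026,0.56],"angular":[0,0,0]},{"slide":[0.009,0.026,0.58],"angular":[0,0,0]},{"slide":[0.009,0.026,0.58],"angular":[0,0,0]},{"slide":[0.009,0.026,0.58],"angular":[0,0,0]}]}}

```text
time: 10.72
tool_pos: [0.6674, 0.0477, 0.0308]
orientation: [0.0, 0.995, 0.103, 0.001]
contact_force: [0.3, -0.0, 0.2]
finger_gap: 0.0854
gripper_force: 0.0
```

Request:
{"name": "move_arm", "arguments": {"increments": [{"slide":[0,0,0],"angular":[0,0,0]},{"slide":[0,0,0],"angular":[0,0,0]},{"slide":[0,0,0],"angular":[0,0,0]},{"slide":[0,0,0],"angular":[0,0,0]},{"slide":[0,0,0],"angular":[0,0,0]},{"slide":[0,0,0],"angular":[0,0,0]},{"slide":[0,0,0],"angular":[0,0,0]},{"slide":[0,0,0],"angular":[0,0,0]},{"slide":[0,0,0],"angular":[0,0,0]},{"slide":[0,0,0],"angular":[0,0,0]}], "jaw": -1}}

```text
time: 11.55
tool_pos: [0.6675, 0.0487, 0.0306]
orientation: [0.0, 0.995, 0.104, 0.001]
contact_force: [-0.9, -0.6, 6.1]
finger_gap: 0.0337
gripper_force: 59.6
```

Run:
```python
from h import *
go([.5647,-.2939,.12],-78.2)
```

```text
t 11.6 pos [0.6675 0.0487 0.0306] ang -78.0 q7 -1.74 gap 0.0337 F [-0.9 -0.6  6.1] 
 slide [-0.857  1.569 -0.448] ang [ 0.0002 -0.0006  0.0013] turn -0.2
```

Request:
{"name": "move_arm", "arguments": {"increments": [{"slide":[0,0,-0.15],"angular":[0,0,0]},{"slide":[0,0,-0.3],"angular":[0,0,0]},{"slide":[0,0,-0.45],"angular":[0,0,0]},{"slide":[-0.1,0.16,-0.5],"angular":[0,0,0]},{"slide":[-0.2,0.34,-0.5],"angular":[0,0,0]},{"slide":[-0.3,0.52,-0.5],"angular":[0,0,0]},{"slide":[-0.38,0.7,-0.5],"angular":[0,0,0]},{"slide":[-0.43,0.8,-0.5],"angular":[0,0,0]},{"slide":[-0.43,0.8,-0.5],"angular":[0,0,0]}]}}

```text
time: 12.3
tool_pos: [0.6141, -0.1338, 0.1293]
orientation: [0.002, 0.995, 0.1, -0.001]
contact_force: [-0.3, -0.8, -0.1]
finger_gap: 0.0337
gripper_force: 59.8
```

Request:
{"name": "move_arm", "arguments": {"increments": [{"slide":[-0.1,0.18,0],"angular":[0,0,0]},{"slide":[-0.2,0.36,0],"angular":[0,0,0]},{"slide":[-0.3,0.54,0],"angular":[0,0,0]},{"slide":[-0.39,0.7,0],"angular":[0,0,0]},{"slide":[-0.43,0.77,0],"angular":[0,0,0]},{"slide":[-0.43,0.77,0],"angular":[0,0,0]},{"slide":[-0.43,0.77,0],"angular":[0,0,0]}]}}

```text
time: 12.88
tool_pos: [0.5633, -0.2949, 0.1294]
orientation: [-0.0, 0.995, 0.103, -0.0]
contact_force: [0.3, 1.6, -1.0]
finger_gap: 0.0338
gripper_force: 59.9
```

Run:
```python
from h import *
go([.5647,-.2939,.037],-78.2)
```

```text
t 12.9 pos [ 0.5633 -0.2949  0.1294] ang -78.2 q7 -1.11 gap 0.0338 F [ 0.3  1.6 -1. ] 
 slide [ 0.008 -0.003  0.462] ang [-0.0002  0.0001  0.0003] turn -0.0
```

Request:
{"name": "move_arm", "arguments": {"increments": [{"slide":[0.008,0,0.12],"angular":[0,0,0]},{"slide":[0.008,0,0.26],"angular":[0,0,0]},{"slide":[0.008,0,0.37],"angular":[0,0,0]},{"slide":[0.008,0,0.43],"angular":[0,0,0]},{"slide":[0.008,0,0.46],"angular":[0,0,0]},{"slide":[0.008,0,0.465],"angular":[0,0,0]},{"slide":[0.008,0,0.47],"angular":[0,0,0]},{"slide":[0.008,0,0.47],"angular":[0,0,0]}]}}

```text
time: 13.55
tool_pos: [0.5663, -0.2939, 0.037]
orientation: [0.001, 0.995, 0.104, 0.001]
contact_force: [-0.1, 0.8, -1.0]
finger_gap: 0.0337
gripper_force: 59.9
```

Request:
{"name": "move_arm", "arguments": {"increments": [{"slide":[0,0,0.004],"angular":[0,0,0]},{"slide":[0,0,0.008],"angular":[0,0,0]},{"slide":[0,0,0.008],"angular":[0,0,0]}]}}

```text
time: 13.8
tool_pos: [0.5655, -0.2941, 0.0346]
orientation: [0.0, 0.995, 0.104, 0.0]
contact_force: [0.3, -0.5, -0.8]
finger_gap: 0.0338
gripper_force: 59.9
```

Request:
{"name": "move_arm", "arguments": {"increments": [{"slide":[0,0,0.004],"angular":[0,0,0]},{"slide":[0,0,0.008],"angular":[0,0,0]},{"slide":[0,0,0.008],"angular":[0,0,0]},{"slide":[0,0,0.008],"angular":[0,0,0]}]}}

```text
time: 14.13
tool_pos: [0.5655, -0.2941, 0.0335]
orientation: [0.0, 0.995, 0.104, 0.0]
contact_force: [-3.4, 1.1, 8.3]
finger_gap: 0.034
gripper_force: 60.6
```

Contact at the expected height. Release, and go to the black heat sink.

Request:
{"name": "move_arm", "arguments": {"increments": [{"slide":[0,0,0],"angular":[0,0,0]},{"slide":[0,0,0],"angular":[0,0,0]},{"slide":[0,0,0],"angular":[0,0,0]},{"slide":[0,0,0],"angular":[0,0,0]},{"slide":[0,0,0],"angular":[0,0,0]}], "jaw": 0.3}}

```text
time: 14.55
tool_pos: [0.5653, -0.2939, 0.0324]
orientation: [-0.0, 0.995, 0.104, -0.0]
contact_force: [0.4, 0.2, -0.5]
finger_gap: 0.0555
gripper_force: 0.0
```

Request:
{"name": "move_arm", "arguments": {"increments": [{"slide":[0,0,-0.05],"angular":[0,0,0]},{"slide":[0,0,-0.15],"angular":[0,0,0]},{"slide":[0,0,-0.3],"angular":[0,0,0]},{"slide":[0,0,-0.5],"angular":[0,0,0]},{"slide":[0,0,-0.6],"angular":[0,0,0]},{"slide":[0,0,-0.6],"angular":[0,0,0]}]}}

```text
time: 15.05
tool_pos: [0.568, -0.2947, 0.1593]
orientation: [0.002, 0.995, 0.104, 0.004]
contact_force: [0.8, 0.3, -0.1]
finger_gap: 0.0555
gripper_force: 0.0
```

Run:
```python
from h import *
go([.5645,.0735,.15],-98)
```

```text
t 15.1 pos [ 0.568  -0.2947  0.1593] ang -78.1 q7 -1.11 gap 0.0555 F [ 0.8  0.3 -0.1] 
 slide [ 0.364 -1.805  0.039] ang [ 0.0022 -0.004   0.1741] turn -19.9
```

Request:
{"name": "move_arm", "arguments": {"increments": [{"slide":[0.18,-0.9,0.02],"angular":[0,0,0]},{"slide":[0.18,-0.9,0.02],"angular":[0,0,0]},{"slide":[0.18,-0.9,0.02],"angular":[0,0,0]},{"slide":[0.18,-0.9,0.02],"angular":[0,0,0]},{"slide":[0.18,-0.9,0.02],"angular":[0,0,0]},{"slide":[0.18,-0.9,0.02],"angular":[0,0,0]}], "jaw": 1}}

```text
time: 15.55
tool_pos: [0.5635, -0.1041, 0.1494]
orientation: [-0.001, 0.994, 0.108, 0.0]
contact_force: [-0.4, -0.1, -0.4]
finger_gap: 0.0853
gripper_force: 0.0
```

Request:
{"name": "move_arm", "arguments": {"increments": [{"slide":[0.18,-0.9,0.04],"angular":[0,0,0.174]},{"slide":[0.18,-0.9,0.04],"angular":[0,0,0.174]},{"slide":[0.18,-0.9,0.04],"angular":[0,0,0.174]},{"slide":[0.18,-0.9,0.04],"angular":[0,0,0.174]},{"slide":[0.18,-0.9,0.04],"angular":[0,0,0.174]},{"slide":[0.18,-0.9,0.04],"angular":[0,0,0.174]},{"slide":[0.18,-0.9,0.04],"angular":[0,0,0.174]},{"slide":[0.18,-0.9,0.04],"angular":[0,0,0.174]}]}}

```text
time: 16.22
tool_pos: [0.5615, 0.0716, 0.1406]
orientation: [0.0, 0.998, -0.07, 0.0]
contact_force: [-0.4, -0.1, -0.3]
finger_gap: 0.0853
gripper_force: 0.0
```

Run:
```python
from h import *
go([.5645,.0735,.026],-98);d=snap("wrist","w8")
a=cv2.resize(rect(d,.035,.5245,.6045,.0335,.1135)[:80,:80],(400,400),interpolation=cv2.INTER_CUBIC); a[::50,198:202]=a[198:202,::50]=(0,0,255)
cv2.imwrite("pics/w8r.png",np.hstack([d["img"][:,120:520],a]))
```

```text
t 16.2 pos [0.5615 0.0716 0.1406] ang -98.1 q7 -2.08 gap 0.0853 F [-0.4 -0.1 -0.3] 
 slide [ 0.013 -0.012  0.573] ang [ 0.0005 -0.0001 -0.0006] turn 0.1
```

View pics/w8r.png

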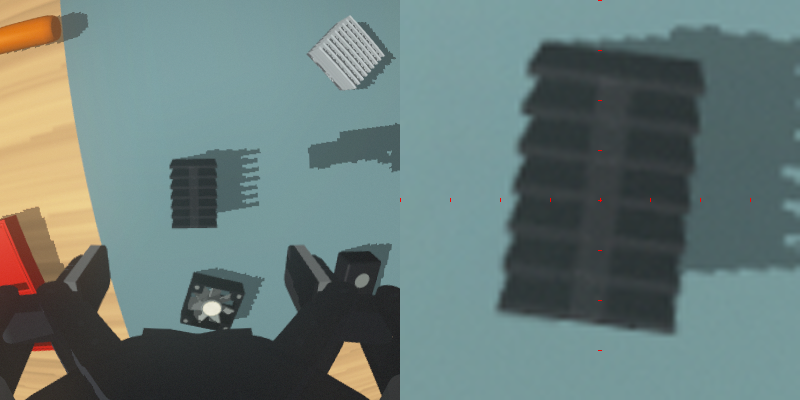

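The black heat sink is within 0.5 mm of the estimate, angle about -98°. Descend and grip.

Request:
{"name": "move_arm", "arguments": {"increments": [{"slide":[0.013,-0.01,0.2],"angular":[0,0,0]},{"slide":[0.013,-0.01,0.35],"angular":[0,0,0]},{"slide":[0.013,-0.01,0.48],"angular":[0,0,0]},{"slide":[0.013,-0.01,0.55],"angular":[0,0,0]},{"slide":[0.013,-0.01,0.575],"angular":[0,0,0]},{"slide":[0.013,-0.01,0.575],"angular":[0,0,0]},{"slide":[0.013,-0.01,0.575],"angular":[0,0,0]}]}}

```text
time: 16.85
tool_pos: [0.565, 0.0745, 0.0267]
orientation: [-0.0, 0.998, -0.07, 0.001]
contact_force: [-0.2, -0.2, 1.0]
finger_gap: 0.0852
gripper_force: 0.0
```

Request:
{"name": "move_arm", "arguments": {"increments": [{"slide":[0,0,0],"angular":[0,0,0]},{"slide":[0,0,0],"angular":[0,0,0]},{"slide":[0,0,0],"angular":[0,0,0]},{"slide":[0,0,0],"angular":[0,0,0]},{"slide":[0,0,0],"angular":[0,0,0]},{"slide":[0,0,0],"angular":[0,0,0]},{"slide":[0,0,0],"angular":[0,0,0]},{"slide":[0,0,0],"angular":[0,0,0]},{"slide":[0,0,0],"angular":[0,0,0]},{"slide":[0,0,0],"angular":[0,0,0]}], "jaw": -1}}

```text
time: 17.68
tool_pos: [0.5646, 0.0749, 0.0263]
orientation: [0.0, 0.998, -0.07, 0.001]
contact_force: [-1.7, -0.3, 5.6]
finger_gap: 0.0353
gripper_force: 60.8
```

Run:
```python
from h import *
go([.4923,-.309,.135],-78.2)
```

```text
t 17.7 pos [0.5646 0.0749 0.0263] ang -98.0 q7 -2.16 gap 0.0353 F [-1.7 -0.3  5.6] 
 slide [-0.091  1.951 -0.544] ang [ 1.000e-04 -6.000e-04 -1.727e-01] turn 19.8
```

Request:
{"name": "move_arm", "arguments": {"increments": [{"slide":[0,0,-0.15],"angular":[0,0,0]},{"slide":[0,0,-0.3],"angular":[0,0,0]},{"slide":[0,0,-0.45],"angular":[0,0,0]},{"slide":[-0.02,0.15,-0.54],"angular":[0,0,0]},{"slide":[-0.03,0.34,-0.54],"angular":[0,0,0]},{"slide":[-0.04,0.54,-0.54],"angular":[0,0,0]},{"slide":[-0.045,0.74,-0.54],"angular":[0,0,0]},{"slide":[-0.045,0.92,-0.54],"angular":[0,0,0]},{"slide":[-0.045,0.98,-0.54],"angular":[0,0,0]},{"slide":[-0.045,0.98,-0.54],"angular":[0,0,0]}]}}

```text
time: 18.52
tool_pos: [0.5269, -0.1226, 0.1334]
orientation: [0.001, 0.997, -0.073, -0.0]
contact_force: [-0.4, 0.5, -0.8]
finger_gap: 0.0349
gripper_force: 60.2
```

Request:
{"name": "move_arm", "arguments": {"increments": [{"slide":[-0.01,0.18,0],"angular":[0,0,-0.04]},{"slide":[-0.02,0.36,0],"angular":[0,0,-0.08]},{"slide":[-0.03,0.56,0],"angular":[0,0,-0.12]},{"slide":[-0.04,0.76,0],"angular":[0,0,-0.16]},{"slide":[-0.045,0.9,0],"angular":[0,0,-0.173]},{"slide":[-0.045,0.97,0],"angular":[0,0,-0.173]},{"slide":[-0.045,0.97,0],"angular":[0,0,-0.173]},{"slide":[-0.045,0.97,0],"angular":[0,0,-0.173]}]}}

```text
time: 19.18
tool_pos: [0.4926, -0.3078, 0.1333]
orientation: [-0.001, 0.995, 0.103, 0.0]
contact_force: [1.9, 1.5, -1.5]
finger_gap: 0.0351
gripper_force: 60.2
```

Run:
```python
from h import *
go([.4923,-.309,.031],-78.2)
```

```text
t 19.2 pos [ 0.4926 -0.3078  0.1333] ang -78.2 q7 -1.01 gap 0.0351 F [ 1.9  1.5 -1.5] 
 slide [-0.003  0.006  0.512] ang [-0.0005 -0.0002  0.0001] turn -0.0
```

Request:
{"name": "move_arm", "arguments": {"increments": [{"slide":[-0.003,0.006,0.14],"angular":[0,0,0]},{"slide":[-0.003,0.006,0.3],"angular":[0,0,0]},{"slide":[-0.003,0.006,0.42],"angular":[0,0,0]},{"slide":[-0.003,0.006,0.48],"angular":[0,0,0]},{"slide":[-0.003,0.006,0.505],"angular":[0,0,0]},{"slide":[-0.003,0.006,0.51],"angular":[0,0,0]},{"slide":[-0.003,0.006,0.51],"angular":[0,0,0]},{"slide":[-0.003,0.006,0.51],"angular":[0,0,0]}]}}

```text
time: 19.85
tool_pos: [0.4928, -0.3103, 0.0331]
orientation: [0.001, 0.995, 0.103, 0.001]
contact_force: [0.2, -0.2, -0.6]
finger_gap: 0.0353
gripper_force: 60.2
```

Request:
{"name": "move_arm", "arguments": {"increments": [{"slide":[0,0,0.004],"angular":[0,0,0]},{"slide":[0,0,0.006],"angular":[0,0,0]},{"slide":[0,0,0.006],"angular":[0,0,0]}]}}

```text
time: 20.1
tool_pos: [0.4919, -0.3104, 0.0309]
orientation: [0.0, 0.995, 0.103, 0.0]
contact_force: [-0.4, 0.6, -1.1]
finger_gap: 0.0351
gripper_force: 60.2
```

Request:
{"name": "move_arm", "arguments": {"increments": [{"slide":[0,0,0.004],"angular":[0,0,0]},{"slide":[0,0,0.009],"angular":[0,0,0]},{"slide":[0,0,0.009],"angular":[0,0,0]},{"slide":[0,0,0.009],"angular":[0,0,0]}]}}

```text
time: 20.43
tool_pos: [0.4919, -0.3104, 0.0293]
orientation: [0.0, 0.995, 0.103, 0.0]
contact_force: [-3.2, 1.1, 7.8]
finger_gap: 0.0347
gripper_force: 61.2
```

Request:
{"name": "move_arm", "arguments": {"increments": [{"slide":[0,0,0],"angular":[0,0,0]},{"slide":[0,0,0],"angular":[0,0,0]},{"slide":[0,0,0],"angular":[0,0,0]},{"slide":[0,0,0],"angular":[0,0,0]},{"slide":[0,0,0],"angular":[0,0,0]}], "jaw": 0.3}}

```text
time: 20.85
tool_pos: [0.4917, -0.3102, 0.0284]
orientation: [-0.0, 0.995, 0.103, -0.0]
contact_force: [0.3, -0.7, 0.8]
finger_gap: 0.0555
gripper_force: 0.0
```

Request:
{"name": "move_arm", "arguments": {"increments": [{"slide":[0,0,-0.05],"angular":[0,0,0]},{"slide":[0,0,-0.15],"angular":[0,0,0]},{"slide":[0,0,-0.3],"angular":[0,0,0]},{"slide":[0,0,-0.5],"angular":[0,0,0]},{"slide":[0,0,-0.65],"angular":[0,0,0]},{"slide":[0,0,-0.65],"angular":[0,0,0]},{"slide":[0,0,-0.65],"angular":[0,0,0]}]}}

```text
time: 21.43
tool_pos: [0.4928, -0.3107, 0.1612]
orientation: [0.002, 0.995, 0.103, 0.002]
contact_force: [-0.1, -0.9, -0.3]
finger_gap: 0.0555
gripper_force: 0.0
```

Run:
```python
from h import *
go([.4495,.0735,.15],-23);d=snap("wrist","w9"); t=snap("scene","s9")
cv2.imwrite("pics/s9r.png",np.hstack([cv2.resize(t["img"][50:150,220:360],(560,400)),d["img"][:,200:440]]))
```

```text
t 21.4 pos [ 0.4928 -0.3107  0.1612] ang -78.2 q7 -1.0 gap 0.0555 F [-0.1 -0.9 -0.3] 
 slide [ 0.182 -1.925  0.05 ] ang [ 0.0023 -0.0006 -0.4814] turn 55.2
```

View pics/s9r.png

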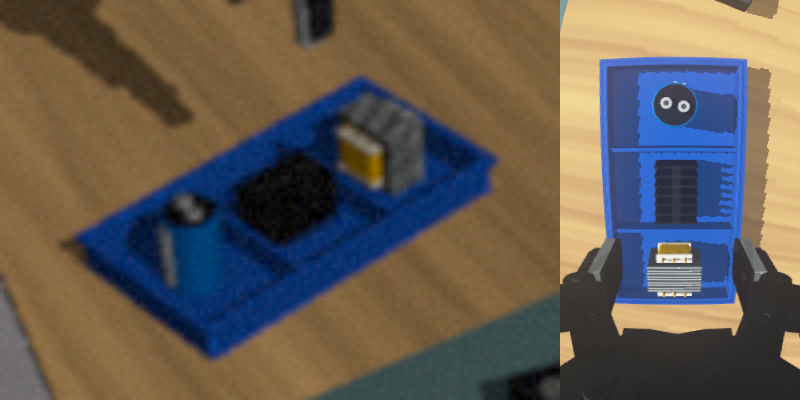

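The blue tray is done: capacitor, black sink and transformer all stand upright and central. Next is the fan.

Request:
{"name": "move_arm", "arguments": {"increments": [{"slide":[0.09,-0.96,0.02],"angular":[0,0,0]},{"slide":[0.09,-0.96,0.02],"angular":[0,0,0]},{"slide":[0.09,-0.96,0.02],"angular":[0,0,0]},{"slide":[0.09,-0.96,0.02],"angular":[0,0,0]},{"slide":[0.09,-0.96,0.02],"angular":[0,0,0]},{"slide":[0.09,-0.96,0.02],"angular":[0,0,0]}], "jaw": 1}}

```text
time: 22.03
tool_pos: [0.4688, -0.1122, 0.1534]
orientation: [-0.001, 0.994, 0.107, -0.001]
contact_force: [-0.0, -0.6, 0.7]
finger_gap: 0.0853
gripper_force: 0.0
```

Request:
{"name": "move_arm", "arguments": {"increments": [{"slide":[0.09,-0.96,0.04],"angular":[0,0,-0.48]},{"slide":[0.09,-0.96,0.04],"angular":[0,0,-0.48]},{"slide":[0.09,-0.96,0.04],"angular":[0,0,-0.48]},{"slide":[0.09,-0.96,0.04],"angular":[0,0,-0.48]},{"slide":[0.09,-0.96,0.04],"angular":[0,0,-0.48]},{"slide":[0.09,-0.96,0.04],"angular":[0,0,-0.48]},{"slide":[0.09,-0.96,0.04],"angular":[0,0,-0.48]},{"slide":[0.09,-0.96,0.04],"angular":[0,0,-0.48]},{"slide":[0.09,-0.96,0.04],"angular":[0,0,-0.48]},{"slide":[0.09,-0.96,0.04],"angular":[0,0,-0.48]}]}}

```text
time: 22.87
tool_pos: [0.4477, 0.0727, 0.1457]
orientation: [-0.001, 0.836, 0.549, -0.001]
contact_force: [0.1, -0.3, 0.2]
finger_gap: 0.0854
gripper_force: 0.0
```

Run:
```python
from h import *
go([.4495,.0735,.021],-23);d=snap("wrist","w10")
a=cv2.resize(rect(d,.02,.4095,.4895,.0335,.1135)[:80,:80],(400,400),interpolation=cv2.INTER_CUBIC); a[::50,198:202]=a[198:202,::50]=(0,0,255)
cv2.imwrite("pics/w10r.png",np.hstack([d["img"][:,120:520],a]))
```

```text
t 22.9 pos [0.4477 0.0727 0.1457] ang -23.4 q7 -0.74 gap 0.0854 F [ 0.1 -0.3  0.2] 
 slide [0.008 0.008 0.624] ang [-0.0008  0.0002 -0.0031] turn 0.4
```

View pics/w10r.png

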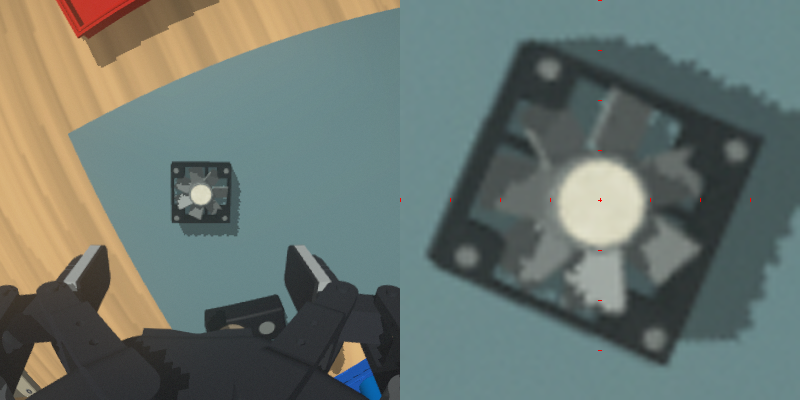

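The fan's hub is on the crosshair and its sides are square to the fingers. I'll descend low for the 20 mm frame.

Request:
{"name": "move_arm", "arguments": {"increments": [{"slide":[0.008,0.008,0.2],"angular":[0,0,0]},{"slide":[0.008,0.008,0.38],"angular":[0,0,0]},{"slide":[0.008,0.008,0.5],"angular":[0,0,0]},{"slide":[0.008,0.008,0.57],"angular":[0,0,0]},{"slide":[0.008,0.008,0.6],"angular":[0,0,0]},{"slide":[0.008,0.008,0.615],"angular":[0,0,0]},{"slide":[0.008,0.008,0.615],"angular":[0,0,0]},{"slide":[0.008,0.008,0.615],"angular":[0,0,0]}]}}

```text
time: 23.58
tool_pos: [0.4509, 0.0739, 0.0243]
orientation: [0.0, 0.835, 0.55, 0.001]
contact_force: [-0.7, -0.8, 0.3]
finger_gap: 0.0854
gripper_force: 0.0
```

Request:
{"name": "move_arm", "arguments": {"increments": [{"slide":[0,0,0],"angular":[0,0,0]},{"slide":[0,0,0],"angular":[0,0,0]},{"slide":[0,0,0],"angular":[0,0,0]},{"slide":[0,0,0],"angular":[0,0,0]},{"slide":[0,0,0],"angular":[0,0,0]},{"slide":[0,0,0],"angular":[0,0,0]},{"slide":[0,0,0],"angular":[0,0,0]},{"slide":[0,0,0],"angular":[0,0,0]}], "jaw": -1}}

```text
time: 24.25
tool_pos: [0.4508, 0.0738, 0.0244]
orientation: [0.001, 0.835, 0.551, 0.0]
contact_force: [-2.7, -1.5, 9.6]
finger_gap: 0.0483
gripper_force: 61.7
```

Run:
```python
from h import *
a=np.radians(6.4);c=np.array([.4805,.3105]);Y=np.array([np.cos(a),np.sin(a)])
print(c-.037*Y,c+.037*Y)
go([*(c-.037*Y),.12],-83.6)
```

```text
[0.44373059 0.30637565] [0.51726941 0.31462435]
t 24.2 pos [0.4508 0.0738 0.0244] ang -23.2 q7 -0.92 gap 0.0483 F [-2.7 -1.5  9.6] 
 slide [ 1.055 -0.49  -0.479] ang [ 6.000e-04 -3.000e-04  5.272e-01] turn -60.4
```

Request:
{"name": "move_arm", "arguments": {"increments": [{"slide":[0,0,-0.1],"angular":[0,0,0]},{"slide":[0,0,-0.25],"angular":[0,0,0]},{"slide":[0,0,-0.4],"angular":[0,0,0.03]},{"slide":[0.1,-0.05,-0.5],"angular":[0,0,0.08]},{"slide":[0.25,-0.12,-0.5],"angular":[0,0,0.13]},{"slide":[0.4,-0.2,-0.5],"angular":[0,0,0.18]},{"slide":[0.55,-0.28,-0.5],"angular":[0,0,0.23]},{"slide":[0.7,-0.35,-0.5],"angular":[0,0,0.28]},{"slide":[0.8,-0.4,-0.5],"angular":[0,0,0.33]},{"slide":[0.8,-0.4,-0.5],"angular":[0,0,0.37]}]}}

```text
time: 25.08
tool_pos: [0.4382, 0.2579, 0.1242]
orientation: [-0.001, 0.977, 0.212, 0.001]
contact_force: [-0.0, -0.7, -0.1]
finger_gap: 0.0484
gripper_force: 62.7
```

Run:
```python
from h import *
go([.4437,.3064,.12],-83.6)
```

```text
t 25.1 pos [0.4382 0.2579 0.1242] ang -65.5 q7 -1.95 gap 0.0484 F [-0.  -0.7 -0.1] 
 slide [ 0.125 -0.209  0.022] ang [-0.0014 -0.0006  0.1578] turn -18.1
```

Request:
{"name": "move_arm", "arguments": {"increments": [{"slide":[0.06,-0.1,0.02],"angular":[0,0,0.05]},{"slide":[0.12,-0.2,0.02],"angular":[0,0,0.1]},{"slide":[0.125,-0.21,0.02],"angular":[0,0,0.158]},{"slide":[0.125,-0.21,0.02],"angular":[0,0,0.158]},{"slide":[0.125,-0.21,0.02],"angular":[0,0,0.158]}]}}

```text
time: 25.5
tool_pos: [0.4449, 0.3009, 0.1195]
orientation: [0.0, 0.998, 0.057, -0.0]
contact_force: [-0.1, -0.3, -0.8]
finger_gap: 0.0478
gripper_force: 62.7
```

Run:
```python
from h import *
go([.4437,.3064,.029],-83.6); d=snap("wrist","w11")
c=np.array([.4805,.3105]);a=np.radians(6.4);Y=np.array([np.cos(a),np.sin(a)]);X=np.array([np.sin(a),-np.cos(a)])
im=d["img"].copy(); s=np.linspace(-1,1,21)
for x,y,z in [(s*.059,s*0+k*.076,.025) for k in(-1,1)]+[(s*0+k*.059,s*.076,.025) for k in(-1,1)]+[(s*.055,s*0,.022)]:
    P=c+x[:,None]*X+y[:,None]*Y; u=pix(d,np.c_[P,np.full(21,z)]).round().astype(np.int32); cv2.polylines(im,[u],False,(0,255,255),1)
cv2.imwrite("pics/w11.png",im)
```

```text
t 25.5 pos [0.4449 0.3009 0.1195] ang -83.4 q7 -2.35 gap 0.0478 F [-0.1 -0.3 -0.8] 
 slide [-0.003 -0.029  0.452] ang [0.0003 0.     0.0013] turn -0.2
```

View pics/w11.png

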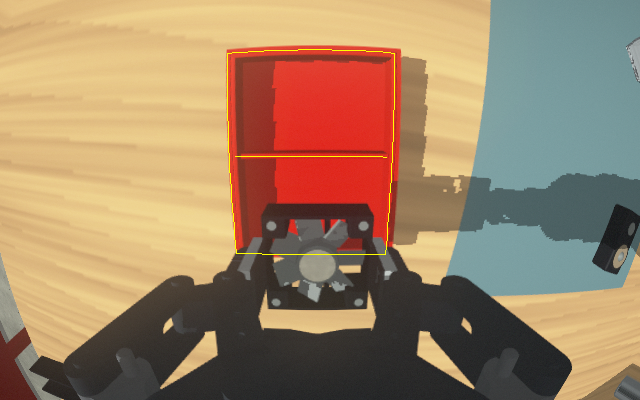

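The overlay shows the red rim and divider within about 2 px of the prediction. I'll shift the tray centre by (+1.5,-1.5) mm. The fan is held level and square. Lower it.

Request:
{"name": "move_arm", "arguments": {"increments": [{"slide":[0.003,-0.02,0.12],"angular":[0,0,0]},{"slide":[0.003,-0.02,0.25],"angular":[0,0,0]},{"slide":[0.003,-0.02,0.36],"angular":[0,0,0]},{"slide":[0.003,-0.02,0.42],"angular":[0,0,0]},{"slide":[0.003,-0.02,0.44],"angular":[0,0,0]},{"slide":[0.003,-0.02,0.445],"angular":[0,0,0]},{"slide":[0.003,-0.02,0.445],"angular":[0,0,0]},{"slide":[0.003,-0.02,0.445],"angular":[0,0,0]}]}}

```text
time: 26.22
tool_pos: [0.446, 0.3054, 0.0317]
orientation: [-0.0, 0.998, 0.055, 0.001]
contact_force: [1.1, -0.6, -0.2]
finger_gap: 0.0484
gripper_force: 62.7
```

Request:
{"name": "move_arm", "arguments": {"increments": [{"slide":[0,0,0.004],"angular":[0,0,0]},{"slide":[0,0,0.006],"angular":[0,0,0]},{"slide":[0,0,0.006],"angular":[0,0,0]}]}}

```text
time: 26.47
tool_pos: [0.4455, 0.3051, 0.0297]
orientation: [-0.0, 0.998, 0.055, 0.0]
contact_force: [-0.6, 0.3, -0.4]
finger_gap: 0.0484
gripper_force: 62.7
```

Request:
{"name": "move_arm", "arguments": {"increments": [{"slide":[0,0,0.004],"angular":[0,0,0]},{"slide":[0,0,0.008],"angular":[0,0,0]},{"slide":[0,0,0.012],"angular":[0,0,0]},{"slide":[0,0,0.012],"angular":[0,0,0]}]}}

```text
time: 26.8
tool_pos: [0.4453, 0.3051, 0.0275]
orientation: [0.0, 0.998, 0.055, 0.0]
contact_force: [-3.6, -3.1, 9.6]
finger_gap: 0.0484
gripper_force: 63.8
```

Contact. Release, lift and go to the silver heat sink.

Request:
{"name": "move_arm", "arguments": {"increments": [{"slide":[0,0,0],"angular":[0,0,0]},{"slide":[0,0,0],"angular":[0,0,0]},{"slide":[0,0,0],"angular":[0,0,0]},{"slide":[0,0,0],"angular":[0,0,0]},{"slide":[0,0,0],"angular":[0,0,0]}], "jaw": 0.42}}

```text
time: 27.22
tool_pos: [0.4452, 0.305, 0.0268]
orientation: [0.0, 0.998, 0.055, -0.0]
contact_force: [0.1, 0.1, 0.6]
finger_gap: 0.0607
gripper_force: 0.0
```

Request:
{"name": "move_arm", "arguments": {"increments": [{"slide":[0,0,-0.05],"angular":[0,0,0]},{"slide":[0,0,-0.15],"angular":[0,0,0]},{"slide":[0,0,-0.3],"angular":[0,0,0]},{"slide":[0,0,-0.5],"angular":[0,0,0]},{"slide":[0,0,-0.6],"angular":[0,0,0]},{"slide":[0,0,-0.6],"angular":[0,0,0]}]}}

```text
time: 27.72
tool_pos: [0.447, 0.307, 0.1526]
orientation: [-0.002, 0.998, 0.055, 0.004]
contact_force: [-0.5, 0.2, -0.2]
finger_gap: 0.0606
gripper_force: 0.0
```

Run:
```python
from h import *
go([.666,-.0723,.15],-49)
```

```text
t 27.7 pos [0.447  0.307  0.1526] ang -83.6 q7 -2.34 gap 0.0606 F [-0.5  0.2 -0.2] 
 slide [0.878 2.006 0.013] ang [-3.000e-04 -3.900e-03 -3.023e-01] turn 34.6
```

Request:
{"name": "move_arm", "arguments": {"increments": [{"slide":[0.44,1,0],"angular":[0,0,0]},{"slide":[0.44,1,0],"angular":[0,0,0]},{"slide":[0.44,1,0],"angular":[0,0,0]},{"slide":[0.44,1,0],"angular":[0,0,0]},{"slide":[0.44,1,0],"angular":[0,0,0]},{"slide":[0.44,1,0],"angular":[0,0,0]},{"slide":[0.44,1,0],"angular":[0,0,0]}], "jaw": 1}}

```text
time: 28.3
tool_pos: [0.5563, 0.1113, 0.1467]
orientation: [0.001, 0.999, 0.052, -0.0]
contact_force: [-0.1, 0.6, 1.1]
finger_gap: 0.0856
gripper_force: 0.0
```

Request:
{"name": "move_arm", "arguments": {"increments": [{"slide":[0.44,1,0.02],"angular":[0,0,-0.302]},{"slide":[0.44,1,0.02],"angular":[0,0,-0.302]},{"slide":[0.44,1,0.02],"angular":[0,0,-0.302]},{"slide":[0.44,1,0.02],"angular":[0,0,-0.302]},{"slide":[0.44,1,0.02],"angular":[0,0,-0.302]},{"slide":[0.44,1,0.02],"angular":[0,0,-0.302]},{"slide":[0.44,1,0.02],"angular":[0,0,-0.302]},{"slide":[0.44,1,0.02],"angular":[0,0,-0.302]}]}}

```text
time: 28.97
tool_pos: [0.6641, -0.0723, 0.1427]
orientation: [-0.001, 0.937, 0.349, -0.0]
contact_force: [-0.3, 0.5, 0.6]
finger_gap: 0.0853
gripper_force: 0.0
```

Run:
```python
from h import *
go([.666,-.0723,.025],-49);d=snap("wrist","w12")
a=cv2.resize(rect(d,.03,.626,.706,-.1123,-.0323)[:80,:80],(400,400),interpolation=cv2.INTER_CUBIC); a[::50,198:202]=a[198:202,::50]=(0,0,255)
cv2.imwrite("pics/w12r.png",np.hstack([d["img"][:,120:520],a]))
```

```text
t 29.0 pos [ 0.6641 -0.0723  0.1427] ang -49.1 q7 -1.05 gap 0.0853 F [-0.3  0.5  0.6] 
 slide [0.007 0.007 0.588] ang [-0.0007 -0.0002 -0.001 ] turn 0.1
```

View pics/w12r.png

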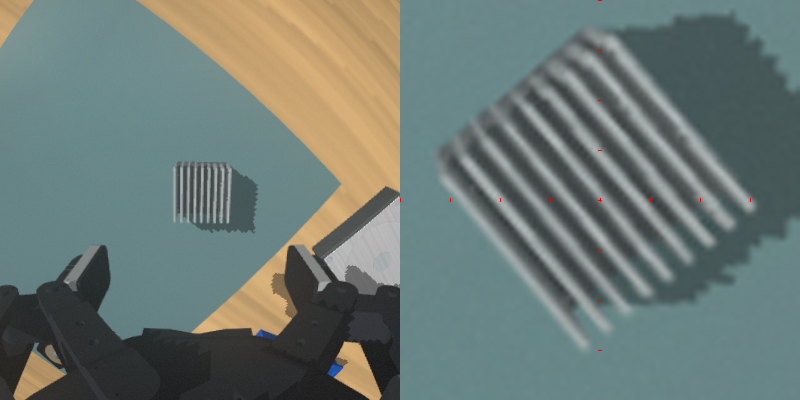

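The silver sink is 1.7 mm further out in x than estimated, angle -50°. The finger clears the hard drive, whose nearest corner is at about (0.687,-0.196). Descend and grip.

Request:
{"name": "move_arm", "arguments": {"increments": [{"slide":[0.015,0.009,0.2],"angular":[0,0,0.009]},{"slide":[0.015,0.009,0.36],"angular":[0,0,0.009]},{"slide":[0.015,0.009,0.48],"angular":[0,0,0.009]},{"slide":[0.015,0.009,0.56],"angular":[0,0,0.009]},{"slide":[0.015,0.009,0.585],"angular":[0,0,0.009]},{"slide":[0.015,0.009,0.585],"angular":[0,0,0.009]},{"slide":[0.015,0.009,0.585],"angular":[0,0,0.009]}]}}

```text
time: 29.6
tool_pos: [0.6685, -0.0717, 0.0275]
orientation: [0.0, 0.94, 0.342, 0.001]
contact_force: [0.6, -0.6, 0.4]
finger_gap: 0.0853
gripper_force: 0.0
```

Request:
{"name": "move_arm", "arguments": {"increments": [{"slide":[0,0,0],"angular":[0,0,0]},{"slide":[0,0,0],"angular":[0,0,0]},{"slide":[0,0,0],"angular":[0,0,0]},{"slide":[0,0,0],"angular":[0,0,0]},{"slide":[0,0,0],"angular":[0,0,0]},{"slide":[0,0,0],"angular":[0,0,0]},{"slide":[0,0,0],"angular":[0,0,0]},{"slide":[0,0,0],"angular":[0,0,0]},{"slide":[0,0,0],"angular":[0,0,0]}], "jaw": -1}}

```text
time: 30.35
tool_pos: [0.6684, -0.0725, 0.0272]
orientation: [0.0, 0.94, 0.341, 0.001]
contact_force: [-0.8, 0.1, 6.1]
finger_gap: 0.0438
gripper_force: 62.6
```

Run:
```python
from h import *
go([.5187,.313,.125],-83.6)
```

```text
t 30.4 pos [ 0.6684 -0.0725  0.0272] ang -50.1 q7 -1.12 gap 0.0438 F [-0.8  0.1  6.1] 
 slide [ 0.663 -1.958 -0.491] ang [ 0.0005 -0.0008  0.2923] turn -33.5
```

Request:
{"name": "move_arm", "arguments": {"increments": [{"slide":[0,0,-0.15],"angular":[0,0,0]},{"slide":[0,0,-0.3],"angular":[0,0,0]},{"slide":[0,0,-0.45],"angular":[0,0,0]},{"slide":[0.05,-0.15,-0.49],"angular":[0,0,0]},{"slide":[0.11,-0.33,-0.49],"angular":[0,0,0]},{"slide":[0.17,-0.52,-0.49],"angular":[0,0,0]},{"slide":[0.24,-0.7,-0.49],"angular":[0,0,0]},{"slide":[0.3,-0.88,-0.49],"angular":[0,0,0]},{"slide":[0.33,-0.98,-0.49],"angular":[0,0,0]},{"slide":[0.33,-0.98,-0.49],"angular":[0,0,0]}]}}

```text
time: 31.18
tool_pos: [0.59, 0.1269, 0.1247]
orientation: [-0.001, 0.939, 0.345, 0.0]
contact_force: [-0.3, 1.0, -0.9]
finger_gap: 0.0439
gripper_force: 61.7
```

Request:
{"name": "move_arm", "arguments": {"increments": [{"slide":[0.06,-0.17,0],"angular":[0,0,0.05]},{"slide":[0.12,-0.35,0],"angular":[0,0,0.1]},{"slide":[0.18,-0.54,0],"angular":[0,0,0.15]},{"slide":[0.24,-0.72,0],"angular":[0,0,0.2]},{"slide":[0.3,-0.88,0],"angular":[0,0,0.25]},{"slide":[0.33,-0.97,0],"angular":[0,0,0.29]},{"slide":[0.33,-0.97,0],"angular":[0,0,0.292]},{"slide":[0.33,-0.97,0],"angular":[0,0,0.292]},{"slide":[0.33,-0.97,0],"angular":[0,0,0.292]}]}}

```text
time: 31.93
tool_pos: [0.5196, 0.31, 0.1238]
orientation: [0.001, 0.998, 0.056, 0.0]
contact_force: [0.7, -0.1, -0.5]
finger_gap: 0.0436
gripper_force: 61.7
```

Run:
```python
from h import *
go([.5187,.313,.032],-83.6)
```

```text
t 31.9 pos [0.5196 0.31   0.1238] ang -83.6 q7 -2.3 gap 0.0436 F [ 0.7 -0.1 -0.5] 
 slide [-0.003 -0.016  0.459] ang [ 0.0005 -0.0001  0.0004] turn -0.0
```

Expected contact is at TCP z 0.0302.

Request:
{"name": "move_arm", "arguments": {"increments": [{"slide":[-0.003,-0.014,0.12],"angular":[0,0,0]},{"slide":[-0.003,-0.014,0.25],"angular":[0,0,0]},{"slide":[-0.003,-0.014,0.36],"angular":[0,0,0]},{"slide":[-0.003,-0.014,0.42],"angular":[0,0,0]},{"slide":[-0.003,-0.014,0.445],"angular":[0,0,0]},{"slide":[-0.003,-0.014,0.455],"angular":[0,0,0]},{"slide":[-0.003,-0.014,0.455],"angular":[0,0,0]},{"slide":[-0.003,-0.014,0.455],"angular":[0,0,0]}]}}

```text
time: 32.6
tool_pos: [0.5187, 0.3143, 0.0341]
orientation: [-0.0, 0.998, 0.056, 0.001]
contact_force: [-0.4, 0.7, -1.2]
finger_gap: 0.0439
gripper_force: 61.7
```

Request:
{"name": "move_arm", "arguments": {"increments": [{"slide":[0,0,0.004],"angular":[0,0,0]},{"slide":[0,0,0.006],"angular":[0,0,0]},{"slide":[0,0,0.006],"angular":[0,0,0]}]}}

```text
time: 32.85
tool_pos: [0.5181, 0.3142, 0.0322]
orientation: [-0.0, 0.998, 0.056, 0.0]
contact_force: [-0.8, -0.5, -1.0]
finger_gap: 0.0434
gripper_force: 61.7
```

Request:
{"name": "move_arm", "arguments": {"increments": [{"slide":[0,0,0.004],"angular":[0,0,0]},{"slide":[0,0,0.008],"angular":[0,0,0]},{"slide":[0,0,0.011],"angular":[0,0,0]},{"slide":[0,0,0.011],"angular":[0,0,0]}]}}

```text
time: 33.18
tool_pos: [0.5179, 0.3142, 0.0301]
orientation: [0.0, 0.998, 0.056, 0.0]
contact_force: [-2.8, -1.4, 5.9]
finger_gap: 0.044
gripper_force: 62.7
```

Request:
{"name": "move_arm", "arguments": {"increments": [{"slide":[0,0,0],"angular":[0,0,0]},{"slide":[0,0,0],"angular":[0,0,0]},{"slide":[0,0,0],"angular":[0,0,0]},{"slide":[0,0,0],"angular":[0,0,0]},{"slide":[0,0,0],"angular":[0,0,0]}], "jaw": 0.35}}

```text
time: 33.6
tool_pos: [0.5178, 0.3141, 0.0294]
orientation: [0.0, 0.998, 0.056, -0.0]
contact_force: [-0.2, -0.2, -0.8]
finger_gap: 0.0578
gripper_force: 0.0
```

Request:
{"name": "move_arm", "arguments": {"increments": [{"slide":[0,0,-0.05],"angular":[0,0,0]},{"slide":[0,0,-0.15],"angular":[0,0,0]},{"slide":[0,0,-0.3],"angular":[0,0,0]},{"slide":[0,0,-0.5],"angular":[0,0,0]},{"slide":[0,0,-0.7],"angular":[0,0,0]},{"slide":[0,0,-0.85],"angular":[0,0,0]},{"slide":[0,0,-0.95],"angular":[0,0,0]},{"slide":[0,0,-0.95],"angular":[0,0,0]}]}}

```text
time: 34.27
tool_pos: [0.5192, 0.3156, 0.2255]
orientation: [-0.002, 0.998, 0.056, 0.004]
contact_force: [0.5, 0.3, 0.6]
finger_gap: 0.0576
gripper_force: 0.0
```

Run:
```python
from h import *
d=snap("wrist","w13"); s=snap("scene","s13")
cv2.imwrite("pics/end.png",np.hstack([d["img"][:300,200:440],s["img"][40:340,100:540]]))
```

```text
(no output)
```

View pics/end.png

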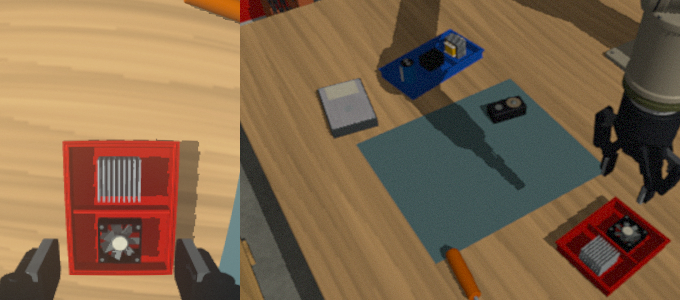

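All five parts are in their trays: the silver sink at (119,178) and the fan at (120,240) sit central in the red tray, and the bystanders have not moved. Handing in.

```bash
python3 -c "
from bench import ctrl
print(ctrl.job_done())"
```

```text
the job is handed in; nothing more can be done
None
```

I handed in the job after about 34 s of robot time: the transformer, capacitor and black heat sink stand one per compartment in the blue tray, the fan and silver heat sink likewise in the red tray, and the loudspeaker, hard drive and screwdriver were left alone.

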